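# Third hand for a tasting-caddy end panel

## Task

Help me build this three-glass tasting caddy: lift the brown oak end panel with the two pocket-screw holes out of the drying rack and stand it upright, fully down in the empty groove of the caddy base in the jig, pocket holes facing the glass holes and its side edges flush with the sides of the base. Then be my third hand: press it flat against the two wooden strips of the fence with a steady push of about 15 N (never a hard shove) and finish while still holding and pushing it like that, without letting go, so that I can drive the screws. Leave the pale spare panel and everything else on the bench where they are.

Things in the scene. Friction and masses are not known exactly. Their poses are not given: they have to be found in the camera images.
- panel_center (a point): centre of the wanted mid-brown oak panel: 18 mm thick (its x), 110 wide (y), 150 tall (z, up), 0.2 kg; 75 mm above its foot. It starts upright in either of the rack's two places. Lower edges rounded by 4 mm. The -x face is the inner one with two dark pocket-screw holes; the +x face goes on the fence. Grip it by its thickness at mid-width, near the top: 70 mm is free beside each face there
- panel_pockets (a point): point on the inner (-x) face of that panel, mid-width, 45 mm above its foot, level with the pocket-screw holes. The panel stands in the groove by its own weight; bearing down on it as well makes friction at its foot, which then takes part of a push towards the fence
- spare_center (a point): centre (60 mm above its foot) of the pale birch spare panel without holes, 18 x 110 x 120 mm, upright in the other place of the rack: not wanted, leave it
- rack: drying rack, fixed: board 180 (x) x 130 x 18 mm, origin under its middle, z up. Its two places lie 45 mm either side of the middle along x; panels stand on the board, their x along its x, with 2 mm play between dowels that rise 75 mm above the board, 44 mm either side of the mid-line
- groove (a point): middle of the floor of the empty groove in the caddy base. The groove is 22 mm wide (x), 8 mm deep, its floor 30 mm above the bench; it runs along y across the base's full 110 mm width, open at both ends. x points level to the fence, z up, glass holes on the -x side. A panel flat on the fence has its mid-plane at x = +0.5 mm, its pocket face at -8.5 mm
- base: oak caddy base, 300 (x) x 110 (y) x 20 mm, origin under its middle, 18 mm above the bench on the grey jig board, x to the fence. Fixed by two red-handled toggle clamps (131 mm high above the bench). Three glass holes; the first end panel, 150 mm tall, already stands in its other groove at x = -125 mm
- fence: fixed rigid fence of the jig; origin mid-width on the front plane of its two pale strips, 18 mm above the bench; x points into the fence. Strips: 22 mm wide, centred 44 mm either side of the middle, from 40 to 175 mm above the bench. Between them, and above 100 mm in the plywood behind, a gap 66 mm wide is free for a finger. A seated panel's top is 180 mm above the bench
- driver: orange and black cordless driver standing on its battery, origin under it
- glue: yellow glue bottle, 60 mm across, 170 mm tall, origin under it
- glass: clear tasting glass, 60 mm across, 95 mm tall, origin under it
- tape: yellow tape measure, 70 x 36 x 61 mm, origin under it
- screws: grey tub of brass screws, 92 mm across, 45 mm tall, origin under it
- mallet: hammer lying on the bench, origin under it
- block: loose wooden game block, 190 x 64 x 38 mm, origin under it
Things that resemble listed ones, but are neither listed nor needed, are in the scene too. What is shaped like the part that bears panel_center but blue, pink or turquoise is not meant.

How it is judged (in metres and radians):
On the way:
1. the oak panel stands fully down in the empty groove, upright, pocket holes inward, edges flush with the base (z of panel_center in the frame of groove between 0.07 and 0.079 m and y of panel_center in the frame of groove between -0.006 and 0.006 m and x of panel_pockets in the frame of groove between -0.016 and -0.003 m and angle between panel_center's own z axis and vertical below 0.06 rad), for 0.2 s.
At the end, for the whole second after the job is handed in: Panel in the groove (foot within 4 mm of its floor, tilt under 0.06 rad, edges within 6 mm of flush, pocket holes inward), flat on the fence within 0.035 rad, at rest, pressed on the fence with 5 to 25 N by the fingers, still held, through the final second (all of step 1 and angle between the x axis of panel_center and the x axis of groove, either way round below 0.035 rad and contact force between panel and fence between 5 and 25 N and contact force between the fingers and panel above 5 N and linear speed of panel below 0.01 m/s); the arm keeps its last pose, push and grip.
It fails at once if the panel is shoved against the fence with more than 45 N (contact force between panel and fence above 45 N).
It fails at once if the spare panel or another thing on the bench is moved by more than 30 mm, or the spare panel is tipped (distance of any of spare_center, driver, glue, glass, tape, screws, mallet, block from where it was at the start of the episode above 0.03 m or angle between spare_center's own z axis and vertical above 0.35 rad).
It also fails if it takes over 58 s, if anything falls off the work surface, if the arm or the gripper's body presses on something with over 40 N, if the wrist force passes 120 N, or if a joint passes its speed limit or range.

## Robot

A 6-joint arm with a two-finger parallel gripper is mounted at the origin on the work surface. World frame = base frame: x ahead of the robot, y to its left, z up, the work surface at z = 0. Lengths are in mm, angles in rad, forces in N, time in s.
With the tool pointing down it reaches from about 275 to 1000 mm from the base axis. Payload 8.4 kg.
Tool frame: the origin (TCP) lies at the very end of the fingers, on their centre line; the grasp point (between the pads) lies 19 mm behind it; z points along the fingers, y is the direction in which the jaws open and shut (so a half turn about z gives the same grasp; the last joint's range is limited). The gripper opens to 85 mm and grips with 20 to 120 N. Pads are 22 mm wide; open, the fingers measure 114 mm over their backs; the gripper's body (76 mm by 85 mm) begins 54 mm behind the grasp point. The pads swing forward as they close: fully open they stand 13 mm farther back than shut.
Start: joints at [1.287, 0.353, 1.633, -0, 1.155, -0.002], TCP at [173.802, 600.351, 231.281] pointing down, gripper open.
Joint ranges: [-2.63, 2.63], [-0.92, 2.1], [0.06, 2.66], [-1.3, 4.44], [0, 2.69], [-3.02, 3.02]. Speed limits (rad/s): [2.22, 2.22, 2.79, 3.14, 3.14, 3.14].

## Interface

Orientations are given as [roll, pitch, yaw] about the fixed x, y, z axes, in that order (R = Rz(yaw) Ry(pitch) Rx(roll)).
In Python, from rig import r gives the robot as it stands.
- The arm moves only by the tool move_arm, never from a script. Its argument "increments" is a list of rows, each an object of numbers: "tx", "ty", "tz": the shift along the tool's x, y, z in cm; "rx", "ry", "rz": the turn, a rotation vector about the tool's x, y, z in degrees; "gripper": the gripper's target within -1 to 1 (fully open at 1, half-way at 0, shut at -1). A call has 1 to 12 rows; each row shifts and turns the commanded pose from where the row before left it, along the tool's axes as they then stand; what a row does not reach is not made up. A row lasts 1/10 s, in which the tool goes at most 50 mm and 8.59 degrees, less where a joint would pass 70% of its speed; a pose out of reach is approached as far as the arm can. A call is refused whole if a number of a shift passes 5 or a number of a turn 8.59, either way. A call with a gripper value outside its range is refused whole. The fingers move at their own pace and stop on an object; "squeeze" is the grip in N (left out, the last holds). Time passes only in rows, so rows that do not move let the fingers close. It gives the time, the measured TCP pose, the force and the opening at its end, in the units of the state.
- r.sense(): the state, without advancing time (a new reading comes with each control period).
- r.grab_frame(name): name is "scene" or "side" or "wrist"; returns (picture, depth): 480x640x3 uint8, red, green, blue; 480x640 float32, mm along the optical axis (not along the pixel's ray), 0 where there is no reading.
- r.camera_model(name): a dict with "fx", "fy", "cx", "cy" (pixels), "k1" (the pictures are not rectified: a ray, as slopes to the right and down, at radius r is drawn at 1 + k1 r^2 times it, then the intrinsics apply), "R" (3x3) and "t" (3): a world point X has camera coordinates R X + t; the wrist camera has in their place "hand_eye" (4x4, takes a point from camera to tool coordinates, whose origin is the TCP and whose axes are the flange's). Camera axes: x right, y down, z forward; pixel columns grow to the right and rows downward; lengths in mm; the calibration is good to about 2 mm. A picture is of the moment at which its call begins: read the wrist's pose just before it. camera_model takes no time and is no camera call.
- r.sign_off(): hands the job in, once; it reports no verdict.
Trained networks look in the newest picture that a camera, given by its name, has taken for a name from the list of things; names that differ only in an ending like _2 or _b are one class to them, and where a whole thing is asked for, a point or a joint stands for the part that bears it (a point fixed in the world has none). Each returns a list of dicts, best first, with "confidence" (0 to 1); they miss things now and then, are a little off and sometimes report something else, mostly with a low value. They report only what shows in the picture. A call takes as long as a camera call. They do not tell look-alikes from the thing itself.
- r.cut_out(query, camera): "mask" (480x640 bool, what is visible of it) and "bbox" ([left, top, right, bottom] in pixels, round what is visible of it).
- r.place_of(query, camera): "location" ([row, column] in pixels: a listed point, or the origin of a listed thing).
The state is a dict: "clock": time; "qpos": joint angles; "qvel": joint speeds; "joint_efforts": joint torques, N m; "eef_pos": TCP position; "tcp_rot": TCP orientation; "contact_force": force on the tool from outside, world axes, zero at the start; "wrist_torque": the same for the moment, N m; "opening": opening from 0.0 (shut) to 1.0 (fully open).
Only numpy, scipy, OpenCV 4.12 (cv2) and the standard library are available. Lean on these libraries where they do the work, as an engineer would, in place of code of your own. Each camera call takes 0.05 s, during which the arm holds its last target. There are 200 camera calls.

## Working session

There is one attempt and no reset: what is moved stays moved. The work goes in short steps, Python scripts to look and compute and a tool call to move; the robot and the scene stay as the last step left them, time stands still between calls to the robot, and variables do not carry over. Pictures are saved under pics/ and viewed, about 8 in all and at most 12, crops included, and the job is handed in when it is done.

Besides the shell and the picture viewer there is one more tool, called after ">>>" as name(argument=value, ...), one argument or row to a line, values as JSON. move_arm: Moves the arm, as the interface text tells. Its arguments: {"type":"object","properties":{"increments":{"type":"array","items":{"type":"object","properties":{"tx":{"type":"number"},"ty":{"type":"number"},"tz":{"type":"number"},"rx":{"type":"number"},"ry":{"type":"number"},"rz":{"type":"number"},"gripper":{"type":"number"}}}},"squeeze":{"type":"number"}},"required":["increments"]}

```bash
ls; mkdir -p pics; cat > h.py <<'E'
import numpy as np, cv2
from rig import r
def px2w(cam,u,v,d=None,z=None):
    m=r.camera_model(cam)
    x=(np.atleast_1d(u)-m['cx'])/m['fx'];y=(np.atleast_1d(v)-m['cy'])/m['fy']
    xu,yu=x.copy(),y.copy()
    for _ in range(8):
        s=1+m['k1']*(xu**2+yu**2); xu,yu=x/s,y/s
    ray=np.stack([xu,yu,np.ones_like(xu)],1)
    R,t=np.array(m['R']),np.array(m['t'])
    c=-R.T@t; dr=ray@R
    if d is None: d=(z-c[2])/dr[:,2]
    return c+dr*np.atleast_1d(d)[:,None]
E
python3 - <<'E'
from h import *
for c in ("scene","side"):
    im,d=r.grab_frame(c); cv2.imwrite(f'pics/{c}0.png',im[:,:,::-1]); np.savez(f'{c}0.npz',im=im,d=d)
    for q in ("panel_center","spare_center","rack","groove","base","fence"):
        print(c,q,[(np.round(a['location']),round(a['confidence'],2)) for a in r.place_of(q,c)[:3]])
print(r.sense())
E
```

```text
pics
scene panel_center [(array([155., 302.]), 0.95), (array([190., 270.]), 0.87), (array([212., 219.]), 0.71)]
scene spare_center [(array([204., 294.]), 0.87)]
scene rack [(array([216., 282.]), 0.6)]
scene groove [(array([298., 403.]), 0.7)]
scene base [(array([285., 365.]), 0.7)]
scene fence [(array([307., 408.]), 0.93)]
side panel_center [(array([239., 260.]), 0.83), (array([291., 317.]), 0.78), (array([311., 382.]), 0.65)]
side spare_center [(array([278., 309.]), 0.73), (array([244., 377.]), 0.22)]
side rack [(array([309., 315.]), 0.88), (array([307., 315.]), 0.43)]
side groove [(array([226., 311.]), 0.83)]
side base [(array([241., 322.]), 0.95)]
side fence [(array([222., 310.]), 0.82)]
{'clock': 0.7, 'qpos': array([ 1.28659335e+00,  3.52957617e-01,  1.63342064e+00,  2.28543433e-05,
        1.15520463e+00, -2.38505609e-03]), 'qvel': array([4.34644788e-04, 3.79896884e-04, 9.60995682e-05, 1.18395171e-03,
       1.75233240e-04, 2.43592656e-04]), 'joint_efforts': array([-1.43404737e-03, -6.05006933e+01, -3.42388344e+01, -1.48549384e-04,
        9.68330605e-04,  6.90436721e-06]), 'eef_pos': array([173.79559436, 600.34070057, 231.29860899]), 'tcp_rot': array([ 3.14158284e+00, -2.08856650e-05,  2.85976550e+00]), 'contact_force': array([1.41162887, 0.36025106, 0.24935016]), 'wrist_torque': array([-0.00309736,  0.02199113, -0.05661607]), 'opening': 0.9974258855917645}
```

View pics/scene0.png

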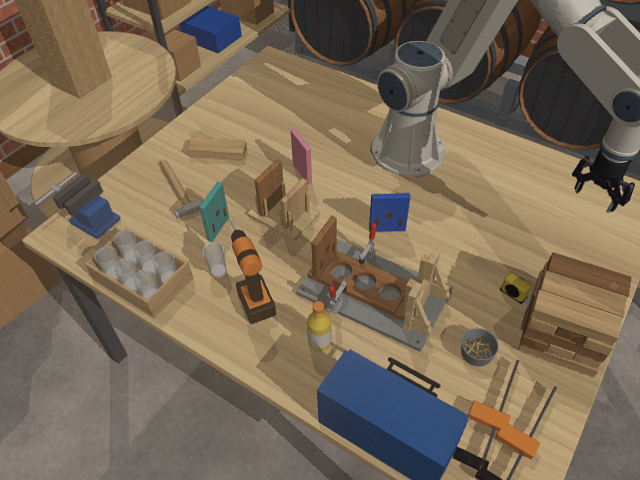

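View pics/side0.png

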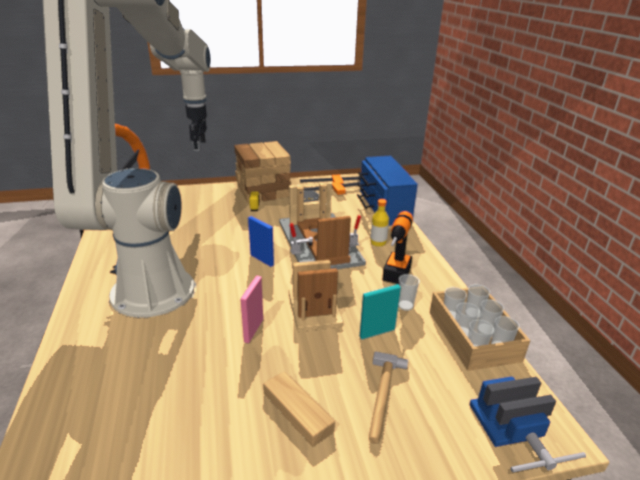

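The scene view shows a brown panel at about (269,187) and a pale one at (295,205) in the rack. The base's own first end panel is at (325,247), and the groove and fence are near (405,295). The pink, turquoise and blue panels are decoys. Next I'll make an enlarged crop to confirm, and measure from depth.

```bash
python3 - <<'E'
from h import *
S=np.load('scene0.npz');D=np.load('side0.npz')
a=cv2.resize(S['im'][140:260,220:340],(400,400),interpolation=3)
a2=cv2.resize(S['im'][210:350,295:455][:, :],(400,350)); 
b=cv2.resize(D['im'][255:335,275:355],(400,400),interpolation=3)
b2=cv2.resize(D['im'][175:275,265:379],(400,350)); 
cv2.imwrite('pics/crop1.png',cv2.resize(np.vstack([np.hstack([a,b]),np.hstack([a2,b2])]),(640,600))[:,:,::-1])
for cam,Z in(("scene",S),("side",D)):
    r.grab_frame(cam)
    for q in ("panel_center","spare_center"):
        for o in r.cut_out(q,cam)[:3]:
            m=cv2.erode(o['mask'].astype('u1'),np.ones((3,3)))>0
            v,u=np.nonzero(m&(Z['d']>0)); 
            if len(u)<20: continue
            P=px2w(cam,u,v,Z['d'][v,u]);
            print(cam,q,o['bbox'],round(o['confidence'],2),len(u),'med',np.round(np.median(P,0)),'p2',np.round(np.percentile(P,2,0)),'p98',np.round(np.percentile(P,98,0)))
            # vertical faces: RANSAC plane
            rng=np.random.default_rng(0);best=None
            for _ in range(300):
                p=P[rng.choice(len(P),3,False)];n=np.cross(p[1]-p[0],p[2]-p[0]);L=np.linalg.norm(n)
                if L<1:continue
                n/=L; 
                if abs(n[2])>.2: continue
                k=np.abs((P-p[0])@n)<3
                if best is None or k.sum()>best.sum():best=k
            if best is None: continue
            Q=P[best];c=Q.mean(0);n=np.linalg.svd(Q-c)[2][2]
            h=np.array([-n[1],n[0],0]);h/=np.linalg.norm(h)
            print('   plane n',np.round(n,3),'yaw',round(float(np.degrees(np.arctan2(n[1],n[0]))),1),'c',np.round(c),'inl',len(Q),'ext along',np.round(np.percentile((Q-c)@h,[1,99])),'z',np.round(np.percentile(Q[:,2],[1,99])))
    for q,z in(("rack",0),("groove",30),("base",18),("fence",18)):
        for o in r.place_of(q,cam)[:1]:
            rr,cc=o['location'];print(cam,q,np.round(px2w(cam,cc,rr,z=z)[0],1))
E
```

```text
scene panel_center [369.6, 193.2, 410.0, 230.7] 0.81 1168 med [357. 118.  89.] p2 [330.  76.  10.] p98 [385. 157. 149.]
   plane n [ 0.836  0.547 -0.036] yaw 33.2 c [357. 118.  82.] inl 793 ext along [-50.  48.] z [  7. 148.]
scene panel_center [291.0, 127.9, 312.8, 183.4] 0.67 552 med [ 304. -231.   89.] p2 [ 276. -281.   16.] p98 [ 323. -191.  149.]
   plane n [ 0.881 -0.473  0.003] yaw -28.2 c [ 300. -237.   86.] inl 424 ext along [-52.  49.] z [ 15. 150.]
scene panel_center [254.8, 160.5, 283.9, 214.8] 0.61 838 med [ 480. -220.  111.] p2 [ 427. -230.   33.] p98 [ 526. -215.  166.]
   plane n [-0.035 -0.999  0.001] yaw -92.0 c [ 476. -220.  105.] inl 629 ext along [-52.  50.] z [ 30. 166.]
scene spare_center [280.4, 180.5, 305.7, 228.6] 0.57 542 med [ 481. -132.   96.] p2 [ 435. -142.   32.] p98 [ 527. -127.  137.]
   plane n [ 0.035  0.999 -0.012] yaw 88.0 c [ 478. -131.   90.] inl 411 ext along [-49.  46.] z [ 29. 138.]
scene spare_center [403.7, 251.3, 453.7, 336.3] 0.44 1814 med [576. 330. 101.] p2 [493. 301.  27.] p98 [642. 374. 176.]
   plane n [ 0.053 -0.999 -0.006] yaw -87
[... 804 characters left out ...]
e n [ 0.027  1.    -0.006] yaw 88.4 c [ 460. -237.  105.] inl 1196 ext along [-51.  51.] z [ 26. 169.]
side spare_center [289.2, 264.7, 328.9, 295.1] 0.89 288 med [ 449. -146.  129.] p2 [ 410. -152.   41.] p98 [ 510. -138.  139.]
   plane n [ 0.015  1.    -0.005] yaw 89.1 c [ 450. -146.  120.] inl 198 ext along [-60.  41.] z [ 37. 139.]
side spare_center [397.4, 277.2, 422.6, 313.3] 0.63 489 med [ 736. -238.   70.] p2 [ 713. -248.   10.] p98 [ 766. -191.   94.]
   plane n [-0.341 -0.937 -0.073] yaw -110.0 c [ 732. -241.   55.] inl 195 ext along [-18.  17.] z [ 8. 96.]
side rack [ 472.8 -177.4    0. ]
side groove [553.4 286.9  30. ]
side base [570.9 171.7  18. ]
side fence [556.  302.4  18. ]
```

View pics/crop1.png

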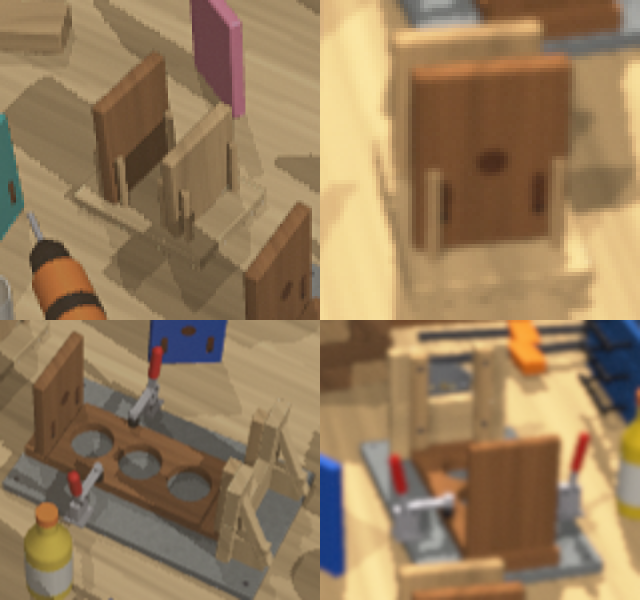

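The wanted panel is the brown one in the rack (scene 269,187; side 317,292). It's the only brown panel there, and its pocket holes show on the -y face, towards the side camera. The two fixed cameras disagree by about 15 mm in x, so I'll refine with the wrist camera.

>>> move_arm(
  increments=[
    {"tz":-5},
    {"tz":-5},
    {"tz":-5},
    {"tz":-5},
    {"tz":-4,"tx":-2,"ty":-2},
    {"tx":-4,"ty":-3},
    {"tx":-4,"ty":-3},
    {"tx":-4,"ty":-3},
    {"tx":-4,"ty":-3},
    {"tx":-4,"ty":-3},
    {"tx":-4,"ty":-3},
    {"tx":-4,"ty":-3},
  ],
)

```text
invalid input
```

```bash
cat >> h.py <<'E'
from scipy.spatial.transform import Rotation as Ro
def wpose():
    s=r.sense(); T=np.eye(4);T[:3,:3]=Ro.from_euler('xyz',s['tcp_rot']).as_matrix();T[:3,3]=s['eef_pos']
    return T@np.array(r.camera_model('wrist')['hand_eye'])
def wpts(T,u,v,d=None,z=None):
    m=r.camera_model('wrist')
    x=(np.atleast_1d(u)-m['cx'])/m['fx'];y=(np.atleast_1d(v)-m['cy'])/m['fy']
    xu,yu=x.copy(),y.copy()
    for _ in range(8):
        s=1+m['k1']*(xu**2+yu**2); xu,yu=x/s,y/s
    dr=np.stack([xu,yu,np.ones_like(xu)],1)@T[:3,:3].T
    if d is None: d=(z-T[2,3])/dr[:,2]
    return T[:3,3]+dr*np.atleast_1d(d)[:,None]
E
python3 - <<'E'
from h import *
s=r.sense();print(s['clock'],s['eef_pos'],s['tcp_rot'],s['qpos'])
print(np.round(r.camera_model('wrist')['hand_eye'],3))
T=wpose();im,d=r.grab_frame('wrist');np.savez('w1.npz',im=im,d=d,T=T)
cv2.imwrite('pics/w1.png',im[:,:,::-1]);print(np.round(T,2)); print('depth valid',(d>0).mean())
for q in ("groove","base","fence","rack","panel_center"):
    for o in r.place_of(q,'wrist')[:2]: print(q,np.round(o['location']),round(o['confidence'],2))
E
```

```text
1.4 [173.7892151  600.3550452  231.27990834] [ 3.14157976e+00 -1.73344445e-05  2.85978373e+00] [ 1.28661152e+00  3.52991502e-01  1.63341486e+00  1.89809791e-05
  1.15517343e+00 -2.38354690e-03]
[[-1.00000e-03 -9.65000e-01 -2.62000e-01  6.57320e+01]
 [ 1.00000e+00 -0.00000e+00 -2.00000e-03  2.50000e-01]
 [ 1.00000e-03 -2.62000e-01  9.65000e-01 -1.43191e+02]
 [ 0.00000e+00  0.00000e+00  0.00000e+00  1.00000e+00]]
[[ 2.8000e-01  9.3000e-01  2.5000e-01  1.1072e+02]
 [ 9.6000e-01 -2.7000e-01 -7.0000e-02  6.1887e+02]
 [-0.0000e+00  2.6000e-01 -9.7000e-01  3.7447e+02]
 [ 0.0000e+00  0.0000e+00  0.0000e+00  1.0000e+00]]
depth valid 0.9960481770833334
```

View pics/w1.png

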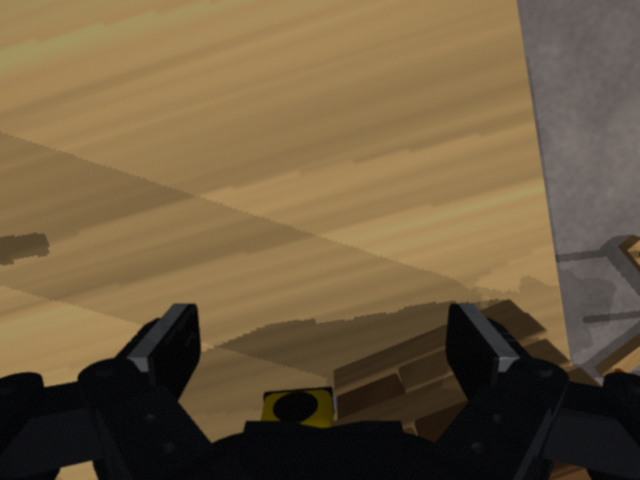

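The move was refused, probably because every key is needed in each row. The view shows only bench, tape and block pile. I'll send full rows.

>>> move_arm(
  increments=[
    {"tx":0,"ty":0,"tz":-4.9,"rx":0,"ry":0,"rz":0,"gripper":1},
    {"tx":0,"ty":0,"tz":-4.9,"rx":0,"ry":0,"rz":0,"gripper":1},
    {"tx":0,"ty":0,"tz":-4.9,"rx":0,"ry":0,"rz":0,"gripper":1},
    {"tx":0,"ty":0,"tz":-4.9,"rx":0,"ry":0,"rz":0,"gripper":1},
    {"tx":-2,"ty":-2,"tz":-4,"rx":0,"ry":0,"rz":0,"gripper":1},
    {"tx":-3.8,"ty":-3,"tz":0,"rx":0,"ry":0,"rz":0,"gripper":1},
    {"tx":-3.8,"ty":-3,"tz":0,"rx":0,"ry":0,"rz":0,"gripper":1},
    {"tx":-3.8,"ty":-3,"tz":0,"rx":0,"ry":0,"rz":0,"gripper":1},
    {"tx":-3.8,"ty":-3,"tz":0,"rx":0,"ry":0,"rz":0,"gripper":1},
    {"tx":-3.8,"ty":-3,"tz":0,"rx":0,"ry":0,"rz":0,"gripper":1},
    {"tx":-3.8,"ty":-3,"tz":0,"rx":0,"ry":0,"rz":0,"gripper":1},
    {"tx":-3.8,"ty":-3,"tz":0,"rx":0,"ry":0,"rz":0,"gripper":1},
  ],
  squeeze=40,
)

```text
clock: 2.9
eef_pos: [385.2, 298.1, 467.6]
tcp_rot: [3.141, 0.001, 2.86]
contact_force: [0.6, -0.0, -0.0]
opening: 0.998
```

>>> move_arm(
  increments=[
    {"tx":-4,"ty":-2.3,"tz":0,"rx":0,"ry":0,"rz":0,"gripper":1},
    {"tx":-4,"ty":-2.3,"tz":0,"rx":0,"ry":0,"rz":0,"gripper":1},
    {"tx":-4,"ty":-2.3,"tz":0,"rx":0,"ry":0,"rz":0,"gripper":1},
    {"tx":0,"ty":0,"tz":0,"rx":0,"ry":0,"rz":-7,"gripper":1},
    {"tx":0,"ty":0,"tz":0,"rx":0,"ry":0,"rz":-7,"gripper":1},
    {"tx":0,"ty":0,"tz":0,"rx":0,"ry":0,"rz":0,"gripper":1},
    {"tx":0,"ty":0,"tz":0,"rx":0,"ry":0,"rz":0,"gripper":1},
  ],
)

```text
clock: 3.6
eef_pos: [480.5, 200.3, 467.3]
tcp_rot: [3.142, 0.0, 3.101]
contact_force: [0.3, 0.1, 0.3]
opening: 1.0
```

```bash
python3 - <<'E'
from h import *
s=r.sense();print(s['clock'],s['eef_pos'],s['tcp_rot'],s['qpos'])
T=wpose();im,d=r.grab_frame('wrist');np.savez('w2.npz',im=im,d=d,T=T)
cv2.imwrite('pics/w2.png',im[:,:,::-1]);print(np.round(T,2))
for q in ("groove","base","fence","rack","panel_center"):
    for o in r.place_of(q,'wrist')[:2]: print(q,np.round(o['location']),round(o['confidence'],2))
E
```

```text
3.6 [480.53524283 200.27985844 467.31831861] [3.14155199e+00 2.45159914e-05 3.10072586e+00] [ 3.91993090e-01  4.49168626e-02  1.51174697e+00  2.66296052e-05
  1.58488951e+00 -1.13793607e+00]
[[ 4.0000e-02  9.6000e-01  2.6000e-01  4.1491e+02]
 [ 1.0000e+00 -4.0000e-02 -1.0000e-02  2.0314e+02]
 [-0.0000e+00  2.6000e-01 -9.7000e-01  6.1051e+02]
 [ 0.0000e+00  0.0000e+00  0.0000e+00  1.0000e+00]]
groove [231. 388.] 0.66
base [345.  80.] 0.59
fence [231. 392.] 0.55
panel_center [ 78. 246.] 0.7
```

View pics/w2.png

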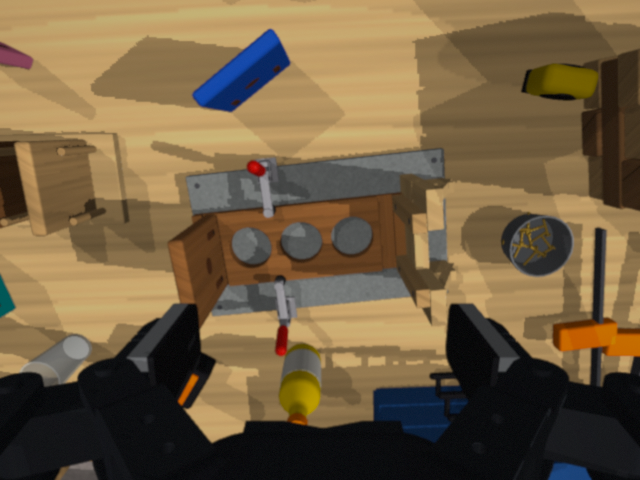

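The view shows the base at (310,240) with the first panel at (200,265), the groove at about (387,230) and the fence at (430,250). The spare and rack are at the left (60,185). I'll measure the jig from this depth.

```bash
python3 - <<'E'
from h import *
Z=np.load('w2.npz');im,d,T=Z['im'],Z['d'],Z['T']
v,u=np.mgrid[0:480,0:640]; P=wpts(T,u.ravel(),v.ravel(),d.ravel()).reshape(480,640,3)
ok=d>0
print('bench z',np.median(P[60:120,330:400,2]))
def rect(m,n):
    q=P[m][:,:2].astype(np.float32);rc=cv2.minAreaRect(q);print(n,m.sum(),np.round(rc[0],1),np.round(rc[1],1),round(rc[2],2),'z',np.round(np.median(P[m][:,2]),1))
roi=np.zeros_like(ok);roi[140:325,165:450]=1
hsv=cv2.cvtColor(im,cv2.COLOR_RGB2HSV)
grey=hsv[...,1]<60
z=P[...,2]
big=lambda m:(lambda n,l,s,c:l==1+np.argmax(s[1:,4]))(*cv2.connectedComponentsWithStats(cv2.morphologyEx(m.astype('u1'),cv2.MORPH_OPEN,np.ones((3,3)))))
plate=roi&grey&(z>10)&(z<25);rect(big(plate),'plate')
base=roi&~grey&(z>33.5)&(z<43);rect(big(base),'base')
gr=roi&~grey&(z>24)&(z<34)&(u>360);g=big(gr);rect(g,'groove')
# centred lines of the groove pixels
for nm,m in(('panel1 top',roi&(z>172)&(z<186)&(u<240)),('fence top',roi&(z>165)&(u>395))): rect(big(m),nm)
f=roi&(u>395)&(z>55)&(z<165); Q=P[f]
rng=np.random.default_rng(0);best=None
for _ in range(600):
    p=Q[rng.choice(len(Q),3,False)];n=np.cross(p[1]-p[0],p[2]-p[0]);L=np.linalg.norm(n)
    if L<1:continue
    n/=L
    if abs(n[2])>.15 or abs(n[1])<.8: continue
    k=np.abs((Q-p[0])@n)<2.5
    if best is None or k.sum()>best.sum():best=k
q=Q[best];c=q.mean(0);n=np.linalg.svd(q-c)[2][2];n*=np.sign(n[1]);h=np.array([n[1],-n[0],0])
print('fence plane',np.round(n,3),np.degrees(np.arctan2(n[1],n[0])),np.round(c,1),len(q))
e=(q-c)@h;print('hist',np.histogram(e,bins=20)[0],np.round([e.min(),e.max()],1))
# same for panel1 inner face
f=roi&(u<250)&(z>55)&(z<165);Q=P[f];q=Q
for _ in range(6):
    c=np.median(q,0) if _==0 else q.mean(0);n=np.linalg.svd(q-c)[2][2];q=Q[np.abs((Q-c)@n)<(8 if _<3 else 3)]
print('panel1 face',np.round(n,3),np.degrees(np.arctan2(n[1],n[0])),np.round(c,1),len(q))
# rack: spare top
m=(u<110)&(v>100)&(v<260)&(z>132)&(z<146);rect(big(m),'spare top')
m=(u<140)&(v>100)&(v<260)&(z>12)&(z<24);rect(big(m),'rack board part')
# profile along base axis at middle: z and bins
a=np.radians(95);
E
```

```text
bench z 0.6107691556140367
plate 6217 [480.3 246.4] [ 68.  249.7] 1.79 z 18.7
base 7593 [570.8 163.2] [110.6 227.6] 3.84 z 38.8
groove 1095 [562.6 288.1] [110.7  21.5] 3.6 z 30.7
panel1 top 1140 [562.2  38.5] [77.4 17.9] 3.8 z 180.4
fence top 1101 [461.2 275.7] [163.3  54. ] 39.18 z 175.4
fence plane [-0.066  0.998 -0.002] 93.76748576647243 [537.4 311.8 108.4] 862
hist [151 126 118  49   0   0   0   0  23  49  51  50  46  48  96   0   0   3
  18  34] [-56.7 103. ]
panel1 face [-0.069  0.998 -0.001] 93.9452795456419 [574.8  47.4 115.7] 2321
spare top 1675 [ 467.4 -138. ] [ 19.9 109.2] 88.39 z 138.6
rack board part 3122 [ 469.8 -171.9] [160.6 130.5] 88.26 z 19.1
```

>>> move_arm(
  increments=[
    {"tx":0,"ty":-4.3,"tz":1.4,"rx":0,"ry":0,"rz":-0.6,"gripper":1},
    {"tx":0,"ty":-4.3,"tz":1.4,"rx":0,"ry":0,"rz":0,"gripper":1},
    {"tx":0,"ty":-4.3,"tz":1.4,"rx":0,"ry":0,"rz":0,"gripper":1},
    {"tx":0,"ty":-4.3,"tz":1.4,"rx":0,"ry":0,"rz":0,"gripper":1},
    {"tx":0,"ty":-4.3,"tz":1.4,"rx":0,"ry":0,"rz":0,"gripper":1},
    {"tx":0,"ty":-4.3,"tz":1.4,"rx":0,"ry":0,"rz":0,"gripper":1},
    {"tx":0,"ty":-4.3,"tz":1.4,"rx":0,"ry":0,"rz":0,"gripper":1},
    {"tx":0,"ty":-4.3,"tz":1.4,"rx":0,"ry":0,"rz":0,"gripper":1},
    {"tx":0,"ty":-4.3,"tz":1.4,"rx":0,"ry":0,"rz":0,"gripper":1},
    {"tx":0,"ty":-4.2,"tz":1.2,"rx":0,"ry":0,"rz":0,"gripper":1},
    {"tx":0,"ty":0,"tz":0,"rx":0,"ry":0,"rz":0,"gripper":1},
    {"tx":0,"ty":0,"tz":0,"rx":0,"ry":0,"rz":0,"gripper":1},
  ],
)

```text
clock: 5.1
eef_pos: [468.3, -229.1, 328.9]
tcp_rot: [3.141, -0.001, 3.112]
contact_force: [0.9, 0.5, -0.0]
opening: 0.999
```

```bash
python3 - <<'E'
from h import *
s=r.sense();print(s['clock'],s['eef_pos'],s['tcp_rot'],s['qpos'])
T=wpose();im,d=r.grab_frame('wrist');np.savez('w3.npz',im=im,d=d,T=T)
cv2.imwrite('pics/w3.png',im[:,:,::-1])
v,u=np.mgrid[0:480,0:640]; P=wpts(T,u.ravel(),v.ravel(),d.ravel()).reshape(480,640,3);z=P[...,2]
big=lambda m:(lambda n,l,s,c:l==1+np.argmax(s[1:,4]))(*cv2.connectedComponentsWithStats(cv2.morphologyEx(m.astype('u1'),cv2.MORPH_OPEN,np.ones((3,3)))))
for n,a,b,y0,y1 in(('panel',160,176,-260,-195),('spare',131,147,-170,-110)):
    m=big((z>a)&(z<b)&(P[...,1]>y0)&(P[...,1]<y1)&(P[...,0]<560))
    rc=cv2.minAreaRect(P[m][:,:2].astype(np.float32));print(n,m.sum(),rc,np.median(P[m][:,2]),np.median(u[m]),np.median(v[m]))
E
```

```text
5.1 [ 468.30706898 -229.13441597  328.86518747] [ 3.14091129e+00 -8.85542469e-04  3.11215299e+00] [-4.58079369e-01  1.06808010e-01  1.73197462e+00  2.60894794e-04
  1.30389866e+00 -1.99950468e+00]
panel 3308 ((466.0837097167969, -228.55850219726562), (17.931198120117188, 108.59095001220703), 88.2566909790039) 168.34219959969457 324.0 212.0
spare 2921 ((468.6090087890625, -138.75157165527344), (18.68113899230957, 109.70654296875), 88.48436737060547) 138.11669072197185 432.0 205.0
```

View pics/w3.png

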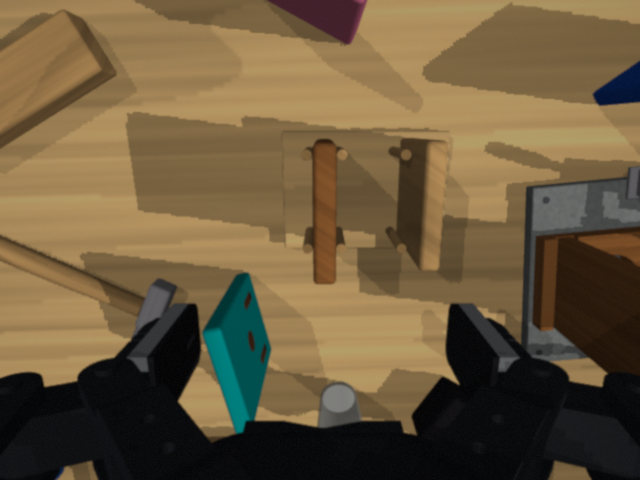

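The wrist view shows the brown panel's top at (324,212) between its dowels, with the spare at (432,205). The TCP is about 2 mm off, so I'll descend and grip.

>>> move_arm(
  increments=[
    {"tx":0.22,"ty":0.06,"tz":2,"rx":0,"ry":0,"rz":0,"gripper":1},
    {"tx":0,"ty":0,"tz":4,"rx":0,"ry":0,"rz":0,"gripper":1},
    {"tx":0,"ty":0,"tz":4,"rx":0,"ry":0,"rz":0,"gripper":1},
    {"tx":0,"ty":0,"tz":4,"rx":0,"ry":0,"rz":0,"gripper":1},
    {"tx":0,"ty":0,"tz":3.4,"rx":0,"ry":0,"rz":0,"gripper":1},
    {"tx":0,"ty":0,"tz":2,"rx":0,"ry":0,"rz":0,"gripper":1},
    {"tx":0,"ty":0,"tz":1,"rx":0,"ry":0,"rz":0,"gripper":1},
    {"tx":0,"ty":0,"tz":0,"rx":0,"ry":0,"rz":0,"gripper":1},
    {"tx":0,"ty":0,"tz":0,"rx":0,"ry":0,"rz":0,"gripper":0},
    {"tx":0,"ty":0,"tz":0,"rx":0,"ry":0,"rz":0,"gripper":-1},
    {"tx":0,"ty":0,"tz":0,"rx":0,"ry":0,"rz":0,"gripper":-1},
    {"tx":0,"ty":0,"tz":0,"rx":0,"ry":0,"rz":0,"gripper":-1},
  ],
  squeeze=45,
)

```text
clock: 6.35
eef_pos: [466.8, -228.2, 126.1]
tcp_rot: [-3.141, 0.001, 3.114]
contact_force: [-0.5, 0.4, 0.5]
opening: 0.331
```

>>> move_arm(
  increments=[
    {"tx":0,"ty":0,"tz":0,"rx":0,"ry":0,"rz":0,"gripper":-1},
    {"tx":0,"ty":0,"tz":0,"rx":0,"ry":0,"rz":0,"gripper":-1},
    {"tx":0,"ty":0,"tz":0,"rx":0,"ry":0,"rz":0,"gripper":-1},
    {"tx":0,"ty":0,"tz":0,"rx":0,"ry":0,"rz":0,"gripper":-1},
  ],
)

```text
clock: 6.75
eef_pos: [466.8, -228.2, 125.9]
tcp_rot: [-3.141, 0.001, 3.114]
contact_force: [-0.1, 0.7, 6.0]
opening: 0.209
```

>>> move_arm(
  increments=[
    {"tx":0,"ty":0,"tz":-0.5,"rx":0,"ry":0,"rz":0,"gripper":-1},
    {"tx":0,"ty":0,"tz":-1.5,"rx":0,"ry":0,"rz":0,"gripper":-1},
    {"tx":0,"ty":0,"tz":-2,"rx":0,"ry":0,"rz":0,"gripper":-1},
    {"tx":0,"ty":0,"tz":-2,"rx":0,"ry":0,"rz":0,"gripper":-1},
    {"tx":0,"ty":0,"tz":-2,"rx":0,"ry":0,"rz":0,"gripper":-1},
    {"tx":0,"ty":0,"tz":-2.5,"rx":0,"ry":0,"rz":0,"gripper":-1},
    {"tx":0,"ty":0,"tz":-2.5,"rx":0,"ry":0,"rz":0,"gripper":-1},
    {"tx":0,"ty":0,"tz":-2.5,"rx":0,"ry":0,"rz":0,"gripper":-1},
    {"tx":0,"ty":0,"tz":-2.5,"rx":0,"ry":0,"rz":0,"gripper":-1},
    {"tx":0,"ty":0,"tz":-2,"rx":0,"ry":0,"rz":0,"gripper":-1},
    {"tx":0,"ty":0,"tz":0,"rx":0,"ry":0,"rz":0,"gripper":-1},
    {"tx":0,"ty":0,"tz":0,"rx":0,"ry":0,"rz":0,"gripper":-1},
  ],
)

```text
clock: 7.95
eef_pos: [466.1, -227.8, 324.7]
tcp_rot: [3.141, -0.0, 3.115]
contact_force: [-0.7, -0.2, -2.6]
opening: 0.205
```

```bash
python3 - <<'E'
from h import *
s=r.sense();print({k:np.round(x,3) for k,x in s.items()})
T=wpose();im,d=r.grab_frame('wrist');np.savez('w4.npz',im=im,d=d,T=T)
S,dS=r.grab_frame('side')
cv2.imwrite('pics/w4.png',np.hstack([cv2.resize(im,(400,300)),cv2.resize(S[120:390,190:550],(400,300))])[:,:,::-1])
v,u=np.mgrid[0:480,0:640]; P=wpts(T,u.ravel(),v.ravel(),d.ravel()).reshape(480,640,3);z=P[...,2]
m=(np.abs(z-(s['eef_pos'][2]+42))<12)&(np.abs(P[...,1]-s['eef_pos'][1])<15)&(P[...,0]>380)&(P[...,0]<540)&(v<330)
rc=cv2.minAreaRect(P[m][:,:2].astype(np.float32));print(m.sum(),rc,np.median(z[m]),P[m].min(0),P[m].max(0))
E
```

```text
{'clock': np.float64(7.95), 'qpos': array([-0.457,  0.105,  1.743,  0.   ,  1.294, -2.001]), 'qvel': array([-0.001,  0.017,  0.024, -0.001, -0.003, -0.   ]), 'joint_efforts': array([-1.0000e-03, -4.7618e+01, -3.9331e+01, -1.0000e-03,  3.4000e-02,
        0.0000e+00]), 'eef_pos': array([ 466.092, -227.786,  324.686]), 'tcp_rot': array([ 3.141, -0.   ,  3.115]), 'contact_force': array([-0.655, -0.224, -2.613]), 'wrist_torque': array([-0.042,  0.022, -0.014]), 'opening': np.float64(0.205)}
11064 ((433.394287109375, -227.1255645751953), (29.966264724731445, 45.6703987121582), 88.26881408691406) 367.01684872178413 [ 410.54520684 -242.77571752  354.68741543] [ 456.65362913 -212.814243    369.68671791]
```

View pics/w4.png

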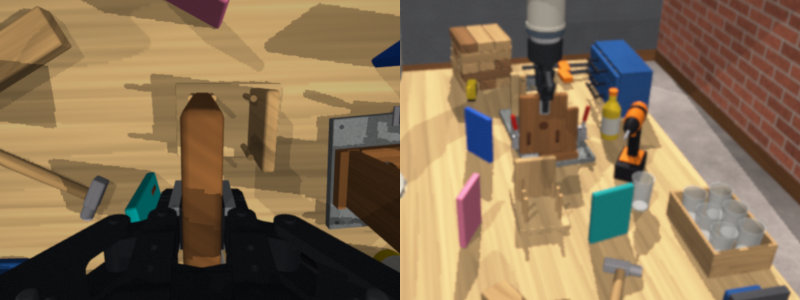

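The panel is held straight with the pocket holes facing -y (inward). Next I'll carry it over the groove.

>>> move_arm(
  increments=[
    {"tx":-0.3,"ty":2,"tz":0,"rx":0,"ry":0,"rz":0,"gripper":-1},
    {"tx":-0.6,"ty":4,"tz":0,"rx":0,"ry":0,"rz":0,"gripper":-1},
    {"tx":-0.8,"ty":4.8,"tz":0,"rx":0,"ry":0,"rz":0,"gripper":-1},
    {"tx":-0.8,"ty":4.8,"tz":0,"rx":0,"ry":0,"rz":0,"gripper":-1},
    {"tx":-0.8,"ty":4.8,"tz":0,"rx":0,"ry":0,"rz":0,"gripper":-1},
    {"tx":-0.8,"ty":4.8,"tz":0,"rx":0,"ry":0,"rz":0,"gripper":-1},
    {"tx":-0.8,"ty":4.8,"tz":0,"rx":0,"ry":0,"rz":0,"gripper":-1},
    {"tx":-0.8,"ty":4.8,"tz":0,"rx":0,"ry":0,"rz":0,"gripper":-1},
    {"tx":-0.8,"ty":4.8,"tz":0,"rx":0,"ry":0,"rz":0,"gripper":-1},
    {"tx":-0.8,"ty":4.8,"tz":0,"rx":0,"ry":0,"rz":0,"gripper":-1},
    {"tx":-0.7,"ty":4.4,"tz":0,"rx":0,"ry":0,"rz":0,"gripper":-1},
    {"tx":-0.3,"ty":3,"tz":0,"rx":0,"ry":0,"rz":0,"gripper":-1},
  ],
)

```text
clock: 9.25
eef_pos: [563.0, 290.5, 323.2]
tcp_rot: [-3.141, -0.002, 3.116]
contact_force: [0.4, 0.1, -2.9]
opening: 0.206
```

>>> move_arm(
  increments=[
    {"tx":0,"ty":0,"tz":0,"rx":0,"ry":0,"rz":-2.8,"gripper":-1},
    {"tx":0,"ty":0,"tz":0,"rx":0,"ry":0,"rz":-2.8,"gripper":-1},
    {"tx":0,"ty":0,"tz":0,"rx":0,"ry":0,"rz":0,"gripper":-1},
    {"tx":0,"ty":0,"tz":0,"rx":0,"ry":0,"rz":0,"gripper":-1},
    {"tx":0,"ty":0,"tz":0,"rx":0,"ry":0,"rz":0,"gripper":-1},
  ],
)

```text
clock: 9.75
eef_pos: [563.2, 287.3, 324.7]
tcp_rot: [-3.141, -0.001, -3.072]
contact_force: [-0.2, -0.1, -3.2]
opening: 0.203
```

```bash
python3 - <<'E'
from h import *
s=r.sense();print(s['clock'],s['eef_pos'],s['tcp_rot'],s['contact_force'],s['qpos'])
a=np.radians(93.85);X=np.array([np.cos(a),np.sin(a)]);Y=np.array([-X[1],X[0]])
e=np.array([562.6,288.1])-s['eef_pos'][:2];psi=s['tcp_rot'][2];tx=np.array([np.cos(psi),np.sin(psi)]);ty=np.array([np.sin(psi),-np.cos(psi)])
print('need tx,ty mm',e@tx,e@ty,'yaw err deg',(np.degrees(psi)-184.06+180)%360-180)
E
```

```text
9.75 [563.23511666 287.30286266 324.73621378] [-3.14129768e+00 -7.99586373e-04 -3.07233063e+00] [-0.23497485 -0.09474212 -3.17288708] [ 4.69296276e-01  2.94379246e-01  1.50765010e+00  4.07936685e-05
  1.34041464e+00 -1.17077152e+00]
need tx,ty mm 0.5784266566014175 0.8391803857163356 yaw err deg -0.09157836850431522
```

>>> move_arm(
  increments=[
    {"tx":0.06,"ty":-0.3,"tz":2,"rx":0,"ry":0,"rz":0,"gripper":-1},
    {"tx":0,"ty":0,"tz":3,"rx":0,"ry":0,"rz":0,"gripper":-1},
    {"tx":0,"ty":0,"tz":3,"rx":0,"ry":0,"rz":0,"gripper":-1},
    {"tx":0,"ty":0,"tz":3,"rx":0,"ry":0,"rz":0,"gripper":-1},
    {"tx":0,"ty":0,"tz":2.5,"rx":0,"ry":0,"rz":0,"gripper":-1},
    {"tx":0,"ty":0,"tz":2,"rx":0,"ry":0,"rz":0,"gripper":-1},
    {"tx":0,"ty":0,"tz":1.4,"rx":0,"ry":0,"rz":0,"gripper":-1},
    {"tx":0,"ty":0,"tz":0,"rx":0,"ry":0,"rz":0,"gripper":-1},
    {"tx":0,"ty":0,"tz":0,"rx":0,"ry":0,"rz":0,"gripper":-1},
    {"tx":0,"ty":0,"tz":0,"rx":0,"ry":0,"rz":0,"gripper":-1},
  ],
)

```text
clock: 10.75
eef_pos: [563.8, 284.9, 157.6]
tcp_rot: [3.141, 0.002, -3.071]
contact_force: [0.6, -0.2, -2.0]
opening: 0.208
```

```bash
python3 - <<'E'
from h import *
s=r.sense();print(s['clock'],s['eef_pos'],s['tcp_rot'],s['contact_force'])
a=np.radians(93.85);X=np.array([np.cos(a),np.sin(a)]);Y=np.array([-X[1],X[0]])
o=s['eef_pos'][:2]-[562.6,288.1];print('groove x,y',o@X,o@Y)
T=wpose();im,d=r.grab_frame('wrist');np.savez('w5.npz',im=im,d=d,T=T)
S,dS=r.grab_frame('side');C,dC=r.grab_frame('scene')
cv2.imwrite('pics/w5.png',np.vstack([np.hstack([cv2.resize(im,(400,300)),cv2.resize(S[170:275,270:410],(400,300),interpolation=2)]),np.hstack([cv2.resize(C[215:350,300:480],(400,300),interpolation=2)]*2)])[:,:,::-1])
E
```

```text
10.75 [563.80549556 284.94113578 157.614867  ] [ 3.14079140e+00  1.90327605e-03 -3.07105624e+00] [ 0.61123801 -0.17629363 -1.98010446]
groove x,y -3.232678006008787 -0.9906743191426537
```

View pics/w5.png

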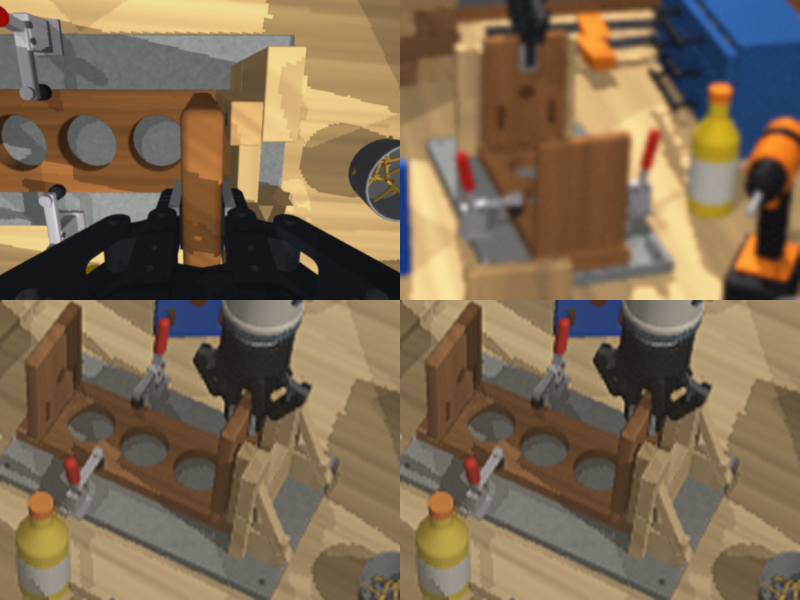

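>>> move_arm(
  increments=[
    {"tx":0.1,"ty":0.25,"tz":0,"rx":0,"ry":0,"rz":0,"gripper":-1},
    {"tx":0,"ty":0,"tz":0.4,"rx":0,"ry":0,"rz":0,"gripper":-1},
    {"tx":0,"ty":0,"tz":0.4,"rx":0,"ry":0,"rz":0,"gripper":-1},
    {"tx":0,"ty":0,"tz":0.4,"rx":0,"ry":0,"rz":0,"gripper":-1},
    {"tx":0,"ty":0,"tz":0,"rx":0,"ry":0,"rz":0,"gripper":-1},
    {"tx":0,"ty":0,"tz":0,"rx":0,"ry":0,"rz":0,"gripper":-1},
  ],
)

```text
clock: 11.5
eef_pos: [561.7, 287.0, 144.0]
tcp_rot: [-3.141, -0.0, -3.071]
contact_force: [0.0, -0.9, -1.9]
opening: 0.208
```

>>> move_arm(
  increments=[
    {"tx":0,"ty":0,"tz":0.2,"rx":0,"ry":0,"rz":0,"gripper":-1},
    {"tx":0,"ty":0,"tz":0.2,"rx":0,"ry":0,"rz":0,"gripper":-1},
    {"tx":0,"ty":0,"tz":0.1,"rx":0,"ry":0,"rz":0,"gripper":-1},
    {"tx":0,"ty":0,"tz":0,"rx":0,"ry":0,"rz":0,"gripper":-1},
    {"tx":0,"ty":0,"tz":0,"rx":0,"ry":0,"rz":0,"gripper":-1},
  ],
)

```text
clock: 12.0
eef_pos: [561.8, 287.0, 139.3]
tcp_rot: [-3.142, -0.0, -3.071]
contact_force: [-0.4, -0.3, -2.7]
opening: 0.203
```

>>> move_arm(
  increments=[
    {"tx":0,"ty":0,"tz":0.05,"rx":0,"ry":0,"rz":0,"gripper":-1},
    {"tx":0,"ty":0,"tz":0,"rx":0,"ry":0,"rz":0,"gripper":-1},
    {"tx":0,"ty":0,"tz":0,"rx":0,"ry":0,"rz":0,"gripper":-1},
  ],
)

```text
clock: 12.3
eef_pos: [561.8, 287.0, 138.8]
tcp_rot: [-3.142, 0.0, -3.071]
contact_force: [-1.1, 0.3, -2.1]
opening: 0.203
```

>>> move_arm(
  increments=[
    {"tx":0,"ty":0,"tz":0.05,"rx":0,"ry":0,"rz":0,"gripper":-1},
    {"tx":0,"ty":0,"tz":0,"rx":0,"ry":0,"rz":0,"gripper":-1},
    {"tx":0,"ty":0,"tz":0,"rx":0,"ry":0,"rz":0,"gripper":-1},
  ],
)

```text
clock: 12.6
eef_pos: [561.8, 287.0, 138.3]
tcp_rot: [3.142, 0.0, -3.071]
contact_force: [-0.9, -0.5, -2.7]
opening: 0.204
```

>>> move_arm(
  increments=[
    {"tx":0,"ty":0,"tz":0.05,"rx":0,"ry":0,"rz":0,"gripper":-1},
    {"tx":0,"ty":0,"tz":0,"rx":0,"ry":0,"rz":0,"gripper":-1},
    {"tx":0,"ty":0,"tz":0,"rx":0,"ry":0,"rz":0,"gripper":-1},
  ],
)

```text
clock: 12.9
eef_pos: [561.8, 287.1, 138.0]
tcp_rot: [3.141, 0.0, -3.071]
contact_force: [-1.2, -0.9, 0.7]
opening: 0.207
```

The panel touched down at TCP z = 138.0, as predicted, with almost no downward load. Next I'll push towards the fence in small steps.

>>> move_arm(
  increments=[
    {"tx":0,"ty":0.05,"tz":0,"rx":0,"ry":0,"rz":0,"gripper":-1},
    {"tx":0,"ty":0.05,"tz":0,"rx":0,"ry":0,"rz":0,"gripper":-1},
    {"tx":0,"ty":0,"tz":0,"rx":0,"ry":0,"rz":0,"gripper":-1},
    {"tx":0,"ty":0,"tz":0,"rx":0,"ry":0,"rz":0,"gripper":-1},
  ],
)

```text
clock: 13.3
eef_pos: [561.8, 287.8, 138.0]
tcp_rot: [-3.141, 0.0, -3.071]
contact_force: [-1.0, -3.8, 4.0]
opening: 0.205
```

>>> move_arm(
  increments=[
    {"tx":0,"ty":0.04,"tz":0,"rx":0,"ry":0,"rz":0,"gripper":-1},
    {"tx":0,"ty":0,"tz":0,"rx":0,"ry":0,"rz":0,"gripper":-1},
    {"tx":0,"ty":0,"tz":0,"rx":0,"ry":0,"rz":0,"gripper":-1},
  ],
)

```text
clock: 13.6
eef_pos: [561.9, 288.3, 137.9]
tcp_rot: [-3.141, 0.0, -3.071]
contact_force: [-0.3, -4.4, 4.9]
opening: 0.207
```

>>> move_arm(
  increments=[
    {"tx":0,"ty":0.04,"tz":-0.04,"rx":0,"ry":0,"rz":0,"gripper":-1},
    {"tx":0,"ty":0,"tz":0,"rx":0,"ry":0,"rz":0,"gripper":-1},
    {"tx":0,"ty":0,"tz":0,"rx":0,"ry":0,"rz":0,"gripper":-1},
  ],
)

```text
clock: 13.9
eef_pos: [561.7, 289.2, 138.0]
tcp_rot: [3.141, 0.0, -3.071]
contact_force: [-0.2, 1.1, -0.1]
opening: 0.204
```

>>> move_arm(
  increments=[
    {"tx":0,"ty":0.04,"tz":0,"rx":0,"ry":0,"rz":0,"gripper":-1},
    {"tx":0,"ty":0,"tz":0,"rx":0,"ry":0,"rz":0,"gripper":-1},
    {"tx":0,"ty":0,"tz":0,"rx":0,"ry":0,"rz":0,"gripper":-1},
  ],
)

```text
clock: 14.2
eef_pos: [561.6, 289.2, 138.0]
tcp_rot: [-3.142, -0.0, -3.071]
contact_force: [0.9, -2.0, -2.5]
opening: 0.207
```

>>> move_arm(
  increments=[
    {"tx":0,"ty":0.04,"tz":0.01,"rx":0,"ry":0,"rz":0,"gripper":-1},
    {"tx":0,"ty":0,"tz":0,"rx":0,"ry":0,"rz":0,"gripper":-1},
    {"tx":0,"ty":0,"tz":0,"rx":0,"ry":0,"rz":0,"gripper":-1},
  ],
)

```text
clock: 14.5
eef_pos: [561.6, 289.3, 138.0]
tcp_rot: [-3.141, -0.0, -3.071]
contact_force: [1.9, -2.9, -2.0]
opening: 0.207
```

>>> move_arm(
  increments=[
    {"tx":0,"ty":0.03,"tz":0,"rx":0,"ry":0,"rz":0,"gripper":-1},
    {"tx":0,"ty":0,"tz":0,"rx":0,"ry":0,"rz":0,"gripper":-1},
    {"tx":0,"ty":0,"tz":0,"rx":0,"ry":0,"rz":0,"gripper":-1},
  ],
)

```text
clock: 14.8
eef_pos: [561.6, 289.4, 138.0]
tcp_rot: [-3.141, -0.0, -3.071]
contact_force: [1.9, -5.8, -2.7]
opening: 0.207
```

>>> move_arm(
  increments=[
    {"tx":0,"ty":0.05,"tz":0.01,"rx":0,"ry":0,"rz":0,"gripper":-1},
    {"tx":0,"ty":0,"tz":0,"rx":0,"ry":0,"rz":0,"gripper":-1},
    {"tx":0,"ty":0,"tz":0,"rx":0,"ry":0,"rz":0,"gripper":-1},
  ],
)

```text
clock: 15.1
eef_pos: [561.6, 289.4, 138.0]
tcp_rot: [-3.14, -0.0, -3.071]
contact_force: [2.0, -8.5, -0.3]
opening: 0.209
```

>>> move_arm(
  increments=[
    {"tx":0,"ty":0.03,"tz":0,"rx":0,"ry":0,"rz":0,"gripper":-1},
    {"tx":0,"ty":0,"tz":0,"rx":0,"ry":0,"rz":0,"gripper":-1},
    {"tx":0,"ty":0,"tz":0,"rx":0,"ry":0,"rz":0,"gripper":-1},
    {"tx":0,"ty":0,"tz":0,"rx":0,"ry":0,"rz":0,"gripper":-1},
  ],
)

```text
clock: 15.5
eef_pos: [561.6, 289.4, 138.0]
tcp_rot: [-3.14, -0.0, -3.071]
contact_force: [1.9, -8.3, -0.3]
opening: 0.209
```

>>> move_arm(
  increments=[
    {"tx":0,"ty":0.05,"tz":0,"rx":0,"ry":0,"rz":0,"gripper":-1},
    {"tx":0,"ty":0,"tz":0,"rx":0,"ry":0,"rz":0,"gripper":-1},
    {"tx":0,"ty":0,"tz":0,"rx":0,"ry":0,"rz":0,"gripper":-1},
    {"tx":0,"ty":0,"tz":0,"rx":0,"ry":0,"rz":0,"gripper":-1},
  ],
)

```text
clock: 15.9
eef_pos: [561.6, 289.4, 138.0]
tcp_rot: [-3.139, -0.001, -3.071]
contact_force: [1.8, -12.1, 1.2]
opening: 0.201
```

>>> move_arm(
  increments=[
    {"tx":0,"ty":0.03,"tz":0,"rx":0,"ry":0,"rz":0,"gripper":-1},
    {"tx":0,"ty":0,"tz":0,"rx":0,"ry":0,"rz":0,"gripper":-1},
    {"tx":0,"ty":0,"tz":0,"rx":0,"ry":0,"rz":0,"gripper":-1},
    {"tx":0,"ty":0,"tz":0,"rx":0,"ry":0,"rz":0,"gripper":-1},
  ],
)

```text
clock: 16.3
eef_pos: [561.6, 289.4, 138.0]
tcp_rot: [-3.139, -0.001, -3.071]
contact_force: [2.5, -13.9, 1.2]
opening: 0.207
```

```bash
python3 - <<'E'
from h import *
F=[];W=[]
T=wpose()
for c in ('wrist','side','scene')*3:
    im,d=r.grab_frame(c);s=r.sense();F.append(s['contact_force']);W.append(s['wrist_torque'])
    if c=='wrist':w,dw=im,d
    if c=='side':S=im
    if c=='scene':C=im;dC=d
print('F',np.mean(F,0),np.std(F,0),'torque',np.mean(W,0),s['clock'],s['eef_pos'],s['tcp_rot'])
v,u=np.mgrid[0:480,0:640];P=wpts(T,u.ravel(),v.ravel(),dw.ravel()).reshape(480,640,3);z=P[...,2]
m=(np.abs(z-180.3)<4)&(u>270)&(u<370)&(v>140)&(v<280)
q=P[m];rc=cv2.minAreaRect(q[:,:2].astype(np.float32));print('panel top near half',m.sum(),rc,np.median(q[:,2]))
a=np.radians(93.85);X=np.array([np.cos(a),np.sin(a)]);Y=np.array([-X[1],X[0]])
o=q[:,:2]-[562.6,288.1];print('x ext',np.percentile(o@X,[1,50,99]),'y ext',np.percentile(o@Y,[1,99]))
cs=px2w('scene',u[215:350,300:480].ravel(),v[215:350,300:480].ravel(),dC[215:350,300:480].ravel())
cv2.imwrite('pics/w6.png',np.vstack([np.hstack([cv2.resize(w,(400,300)),cv2.resize(S[170:275,270:410],(400,300),interpolation=2)]),np.hstack([cv2.resize(C[240:345,370:480],(400,300),interpolation=2),cv2.resize(w[130:310,240:420],(400,300))])])[:,:,::-1])
E
```

```text
F [  1.85198107 -13.31348339   1.57725065] [0.22300325 0.46350191 0.45692314] torque [-1.85655874 -0.4206355  -0.32659515] 16.75 [561.55776252 289.38788144 137.95471944] [-3.13853410e+00 -6.96470627e-04 -3.07101625e+00]
panel top near half 7344 ((520.3807983398438, 288.20648193359375), (28.60692596435547, 21.3443546295166), 3.8015353679656982) 180.2963766185815
x ext [-7.40654125  1.39209026 11.50968324] y ext [29.19710929 56.02844715]
```

View pics/w6.png

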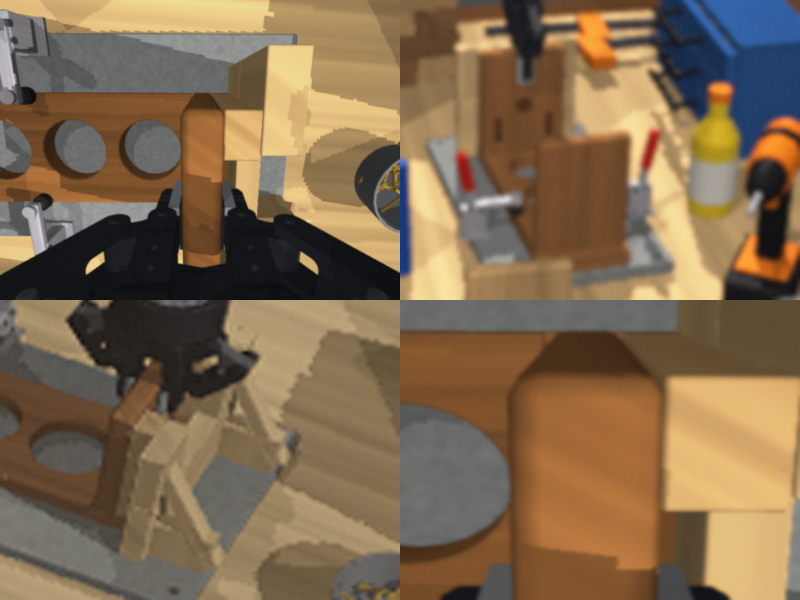

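>>> move_arm(
  increments=[
    {"tx":0,"ty":0.02,"tz":0,"rx":0,"ry":0,"rz":0,"gripper":-1},
    {"tx":0,"ty":0,"tz":0,"rx":0,"ry":0,"rz":0,"gripper":-1},
    {"tx":0,"ty":0,"tz":0,"rx":0,"ry":0,"rz":0,"gripper":-1},
    {"tx":0,"ty":0,"tz":0,"rx":0,"ry":0,"rz":0,"gripper":-1},
    {"tx":0,"ty":0,"tz":0,"rx":0,"ry":0,"rz":0,"gripper":-1},
    {"tx":0,"ty":0,"tz":0,"rx":0,"ry":0,"rz":0,"gripper":-1},
  ],
)

```text
clock: 17.35
eef_pos: [561.6, 289.4, 138.0]
tcp_rot: [-3.138, -0.001, -3.071]
contact_force: [1.9, -13.9, 2.3]
opening: 0.203
```

```bash
python3 - <<'E'
from h import *
F=[]
for _ in range(6): r.grab_frame('side');F.append(r.sense()['contact_force'])
f=np.mean(F,0);print(f,np.std(F,0),r.sense()['opening'])
if 8<-f[1]<20: print('signed',r.sign_off(),r.sense()['contact_force'])
E
```

```text
[  2.09157913 -14.4966121    1.71802558] [0.53671343 0.49713927 0.25288718] 0.20187158039424682
the job is handed in; nothing more can be done
the job is handed in; nothing more can be done
```

The oak panel is standing in the empty groove with its pocket holes facing the glass holes. The arm is still gripping it and pressing it against the fence strips. The job was handed in just after 17 s on the robot's clock; no verdict is reported.

**Last checks before hand-in:**
- **Push:** the wrist force towards the fence averaged 14.5 N, steady to about 0.5 N. The foot carried only a few newtons, so nearly all of that should reach the fence. That fence force is inferred, because I could only measure force at the wrist.
- **Seating:** the panel's top measured 180.3 mm above the bench, where 180 mm means fully down.
- **Alignment:** its side edges looked flush with the base to within 1–2 mm, and its face is parallel to the strips to well under a degree.
- **Other things on the bench:** nothing touched the spare panel or any other item that I could see. I did not re-measure their positions at the end.

**What failed or disagreed:**
- The first move command was refused for its format, and nothing moved.
- The two fixed cameras disagreed by about 15 mm, so I positioned from the wrist camera instead.
- The panel's mid-plane measured +1.4 mm in the groove frame where +0.5 mm was expected. That is within the stated 2 mm calibration error.

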